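# Tuck the edge strip under the cutting board's leaf

### The arm

A 6-joint arm with a two-finger parallel gripper is mounted at the origin on the work surface. World frame = base frame: x ahead of the robot, y to its left, z up, the work surface at z = 0. Lengths are in m, angles in rad, forces in N, time in s.
With the tool pointing down it reaches from about 0.35 to 0.775 m from the base axis. Payload 7.3 kg.
Tool frame: the origin (TCP) lies midway between the tips of the shut fingers; the grasp point (between the pads) lies 19 mm behind it; z points along the fingers, y is the line along which they close (so a half turn about z gives the same grasp; the last joint's range is limited). The gripper opens to 92 mm and grips with 3 to 60 N. Pads are 19 mm wide; open, the fingers measure 130 mm over their backs; the gripper's body (75 mm by 190 mm) begins 47 mm behind the grasp point.
Start: joints at [-1.271, 0.342, 1.524, -0, 1.275, -0.146], TCP at [0.226, -0.474, 0.227] pointing down, gripper open.
Joint ranges: [-2.53, 2.53], [-0.77, 2.02], [0.04, 2.7], [-1, 4.14], [0.28, 2.66], [-3.11, 3.11]. Speed limits (rad/s): [2.57, 2.57, 3.14, 3.14, 3.14, 3.14].

### API

Orientations are given as [roll, pitch, yaw] about the fixed x, y, z axes, in that order (R = Rz(yaw) Ry(pitch) Rx(roll)).
In Python, from cell import robot, read_camera, camera_params, nets gives the robot as it stands. The module is installed in compiled form; this text tells all that it offers.
- The arm moves only by the tool step_arm, never from a script. Its argument "steps" is a list of rows, each an object of numbers: "x", "y", "z": the shift along the tool's x, y, z as a fraction of full scale; "rx", "ry", "rz": the turn, a rotation vector about the tool's x, y, z as a fraction of full scale; "claw": the opening, from -1 (shut) to 1 (fully open). In form: [{"x": .., "y": .., "z": .., "rx": .., "ry": .., "rz": .., "claw": ..}, ...]. A call has 1 to 12 rows; each row is the pose to reach, as a shift and turn from the pose commanded when the call began, along the tool's axes at that moment; what a row does not reach only later rows make up. Full scale, the value 1, is 750 mm for a shift and pi/4 rad for a turn. A row lasts 1/12 s, in which the tool goes at most 41.7 mm and 7.16 degrees, less where a joint would pass 70% of its speed; a pose out of reach is approached as far as the arm can. A call with a number of a shift or a turn outside -1 to 1 is refused whole. A call with a gripper value outside its range is refused whole. The fingers move at their own pace and stop on an object; "squeeze" is the grip in N (left out, the last holds). Time passes only in rows, so rows that repeat a pose let the fingers close. It gives the time, the measured TCP pose, the force, the opening and the grip force at its end, in the units of the state.
- robot.observe(): the state, without advancing time (a new reading comes with each control period).
- read_camera(name): name is "scene" or "top" or "wrist"; returns (picture, depth): 480x640x3 uint8, blue, green, red; 480x640 float32, m along the optical axis (not along the pixel's ray), 0 where there is no reading.
- camera_params(name): a dict with "fx", "fy", "cx", "cy" (pixels), "R" (3x3) and "t" (3): a world point X has camera coordinates R X + t; the wrist camera has in their place "hand_eye" (4x4, takes a point from camera to tool coordinates, whose origin is the TCP and whose axes are the flange's). Camera axes: x right, y down, z forward; pixel columns grow to the right and rows downward; lengths in m; the calibration is good to about 2 mm. A picture is of the moment at which its call begins: read the wrist's pose just before it. camera_params takes no time and is no camera call.
- robot.hand_in(): hands the job in; it is judged then, once.
Trained networks look in the newest picture that a camera, given by its name, has taken for a name from the list of things; names that differ only in an ending like _2 or _b are one class to them, and where a whole thing is asked for, a point or a joint stands for the part that bears it (a point fixed in the world has none). Each returns a list of dicts, best first, with "conf" (0 to 1); they miss things now and then, are a little off and sometimes report something else, mostly with a low value. They report only what shows in the picture. A call takes as long as a camera call.
- nets.masks_of(camera, query): "region" (480x640 bool, what is visible of it) and "box" ([left, top, right, bottom] in pixels, round what is visible of it).
- nets.landmark_of(camera, query): "pixel" ([row, column] in pixels: a listed point, or the origin of a listed thing).
The state is a dict: "time": time; "qpos": joint angles; "qvel": joint speeds; "joint_efforts": joint torques, N m; "tool_pos": TCP position; "tool_rot": TCP orientation; "contact_force": force on the tool from outside, world axes, zero at the start; "torque": the same for the moment, N m; "opening": finger opening in m; "grip_force": force on a finger pad.
Only numpy, scipy, OpenCV 4.12 (cv2) and the standard library are available. Lean on these libraries where they do the work, as an engineer would, in place of code of your own. Each camera call takes 0.05 s, during which the arm holds its last target. There are 200 camera calls.

### The job

Clear the leatherworker's cutting board first: slide the flat scraper lying on it blade first, all the way into the slot of the wooden block, and let go of it. Then take the aluminium strip by its rib and, without lifting the board's hinged leaf, tuck the strip's long edge farther from the rib under the leaf until that whole edge is against the batten beneath, and finish while still gripping the strip and pressing it firmly (with about 15 N) flat on the board. Leave the other things on the bench alone.

Things in the scene. Friction and masses are not known exactly. Their poses are not given: they have to be found in the camera images.
- board: Fixed wooden cutting board, 280 (x) x 240 (y), origin under its centre, deck top 30 above it. On the deck's far part (x +70 to +140) a batten 6.5 high is fixed; a plywood leaf lies over it and juts 30 past it towards -x, leaving a gap 7 high and 30 deep, open to -x. The deck from x -140 to +40 is open.
- deck: The wooden top layer of the board, the surface to press on; same origin and axes as board, upper face 30 above the origin.
- lap_stop (a point): Middle of the batten's front face at the height of the deck, inside the gap; axes as the board: x points into the gap, y along the leaf. This is where the strip's edge has to arrive.
- leaf_edge (a point): Middle of the leaf's free edge, on its underside, 7 above the deck and 30 in front (-x) of lap_stop. The leaf is 240 long along y, 90 deep, 6 thick, 0.25 kg.
- leaf (a joint): Hinge of the leaf along its far edge: 0 lying down on the batten, grows as the free edge lifts (0.07 rad is 6 mm at the edge); it moves freely and falls back by its weight.
- block: Fixed wooden block with one slot, 150 (x) x 90 (y), origin under its centre. Front half (x -75 to 0): open shelf 15 high. Rear half (x 0 to 75): 40 high, with a level slot 58 wide, 9 high, 70 deep, its floor flush with the shelf, its mouth facing -x.
- slot_mouth (a point): Middle of the slot's mouth, on its floor (15 above the bench); x points into the slot, y across it, z up.
- scraper: Flat scraper lying on the board: steel blade 65 long (to +x), 50 wide, 3 thick; wooden handle 80 long (to -x), 20 wide, 26 high, undersides flush; 0.09 kg. Origin on the underside, at the shoulder where blade meets handle. When home, the shoulder meets the block's face above the slot and the handle rests on the shelf.
- strip: Aluminium edge strip lying on the bench: plate 100 (x) x 160 (y) x 4, with an upright rib 12 wide, 120 long in y, from 4 to 28 above the underside, centred at x = -20; 0.22 to 0.42 kg. Origin on the underside, mid plate. The edge at x = +50 (farther from the rib) is the one to tuck in.
- strip_corner_l (a point): Corner of the strip's edge to tuck in, strip x +50, y +80, on the underside.
- strip_corner_r (a point): The other corner of that edge, strip x +50, y -80, on the underside.
- hammer: Bystander: hammer lying on the bench, about 250 long, wooden handle (mm); not to be moved.
- awl: Bystander: awl lying down, 80 wooden handle and 60 steel needle (mm); not to be moved.
- spool: Bystander: upright wooden thread spool, 44 diameter, 45 high (mm); not to be moved.
- beveller: Bystander: dark wooden edge block, 70 x 30 x 22 (mm); not to be moved.
- gluejar: Bystander: closed jar, 64 diameter, 75 high, beyond the board (mm); not to be moved.
- stone: Bystander: marble honing slab, 120 x 60 x 25, beyond the board (mm); not to be moved.
- rivetcup: Bystander: small white cup, 60 diameter, 45 high (mm); not to be moved.

How it is judged:
On the way, in this order (a step that is already met when the one before it is completed fails the run):
1. the scraper is fully home in the slot and let go (x of scraper in the frame of slot_mouth between -0.006 and 0.004 m and y of scraper in the frame of slot_mouth between -0.012 and 0.012 m and z of scraper in the frame of slot_mouth between -0.003 and 0.005 m and angle between the x axis of scraper and the x axis of block, either way round below 0.15 rad and angle between scraper's own z axis and vertical below 0.1 rad and contact force between the fingers and scraper below 0.1 N), for 0.2 s.
2. the strip lies on the deck with its edge under the leaf (x of strip_corner_l in the frame of lap_stop between -0.006 and 0.003 m and y of strip_corner_l in the frame of lap_stop between -0.121 and 0.121 m and z of strip_corner_l in the frame of lap_stop between -0.003 and 0.003 m and x of strip_corner_r in the frame of lap_stop between -0.006 and 0.003 m and y of strip_corner_r in the frame of lap_stop between -0.121 and 0.121 m and z of strip_corner_r in the frame of lap_stop between -0.003 and 0.003 m), for 0.1 s.
At the end, for the whole second after the job is handed in: Scraper home in the slot (within 6 mm), flat, released; both corners of the strip's edge under the leaf, within 6 mm of the batten and 3 mm of the deck; strip level within 0.03 rad, still, gripped, and pressing on the deck with over 6.5 N (weight included); leaf down (below 0.03 rad) (all of step 1 and all of step 2 and angle between strip's own z axis and vertical below 0.03 rad and contact force between strip and deck above 6.5 N and contact force between the fingers and strip above 4 N and value of joint leaf below 0.03 rad and linear speed of strip below 0.01 m/s); the arm keeps its last pose, push and grip.
It fails at once if the leaf is lifted (over 0.07 rad, 6 mm at its edge) (value of joint leaf above 0.07 rad).
It fails at once if a bystander is pushed more than 20 mm (distance of any of hammer, awl, spool, beveller, gluejar, stone, rivetcup from where it was at the start of the episode above 0.02 m).
It also fails if it takes over 64 s, if anything falls off the work surface, if the arm or the gripper's body presses on something with over 40 N, if the wrist force passes 120 N, or if a joint passes its speed limit or range.

## Working session

There is one attempt and no reset: what is moved stays moved. The work goes in short steps, Python scripts to look and compute and a tool call to move; the robot and the scene stay as the last step left them, time stands still between calls to the robot, and variables do not carry over. Pictures are saved under pics/ and viewed, at most 10 in all, crops included, and the job is handed in when it is done.

Besides the shell and the picture viewer there is one more tool, called after ">>>" by a JSON object that holds its "method" and its "body". step_arm: Moves the arm, as the interface text tells. Its arguments: {"type":"object","properties":{"steps":{"type":"array","items":{"type":"object","properties":{"x":{"type":"number","minimum":-1,"maximum":1},"y":{"type":"number","minimum":-1,"maximum":1},"z":{"type":"number","minimum":-1,"maximum":1},"rx":{"type":"number","minimum":-1,"maximum":1},"ry":{"type":"number","minimum":-1,"maximum":1},"rz":{"type":"number","minimum":-1,"maximum":1},"claw":{"type":"number"}}}},"squeeze":{"type":"number"}},"required":["steps"]}

```bash
mkdir -p pics; python3 - <<'E'
from cell import robot, read_camera, camera_params, nets
import cv2,numpy as np
print(robot.observe())
for n in ("scene","top"):
    im,d=read_camera(n); cv2.imwrite(f"pics/{n}0.png",im); p=camera_params(n); print(n,p)
    np.savez(f"{n}0.npz",im=im,d=d)
print(camera_params("wrist"))
E
```

```text
{'time': 0.0, 'qpos': array([-1.27104644e+00,  3.42708636e-01,  1.52503264e+00, -1.51133325e-05,
        1.27542850e+00, -1.45975697e-01]), 'qvel': array([-0.00042938,  0.00022904,  0.00025175,  0.00107221, -0.00089175,
       -0.00076146]), 'joint_efforts': array([ 2.28540257e-04, -4.31238806e+01, -2.44224054e+01,  7.14641903e-02,
        5.59209217e-02, -1.12423395e-04]), 'tool_pos': array([ 0.22623472, -0.473283  ,  0.22604684]), 'tool_rot': array([-3.14003021e+00, -2.15105731e-04,  4.45729826e-01]), 'contact_force': array([-0.0351664 ,  0.61507597, -0.3802676 ]), 'torque': array([-0.00540271, -0.03095887, -0.07910267]), 'grip_force': 0.0, 'opening': 0.09188455052984472}
scene {'fx': 500.7056203030291, 'fy': 500.7056203030291, 'cx': 323.14495769355693, 'cy': 237.26719509641475, 'R': array([[ 0.70583565,  0.70837273,  0.0020256 ],
       [ 0.57938224, -0.5756572 , -0.57700521],
       [-0.40756871,  0.40844444, -0.81673795]]), 't': array([-0.4548032 , -0.28755661,  1.45097507])}
top {'fx': 519.9420467221863, 'fy': 519.9420467221863, 'cx': 321.5998171786473, 'cy': 238.30009736688694, 'R': array([[ 0.00769473, -0.99995738, -0.00510278],
       [-0.99067097, -0.00692875, -0.13609929],
       [ 0.13605813,  0.00610242, -0.99068206]]), 't': array([0.04967289, 0.57807149, 0.99443929])}
{'fx': 417.7237949943308, 'fy': 417.7237949943308, 'cx': 317.8857255840203, 'cy': 245.1328627093062, 'hand_eye': array([[-7.07696059e-06, -9.65569939e-01, -2.60143600e-01,
         6.92975022e-02],
       [ 9.99999728e-01, -1.98809754e-04,  7.10714249e-04,
        -2.52707483e-04],
       [-7.37963400e-04, -2.60143524e-01,  9.65569678e-01,
        -1.58431119e-01],
       [ 0.00000000e+00,  0.00000000e+00,  0.00000000e+00,
         1.00000000e+00]])}
```

View pics/top0.png

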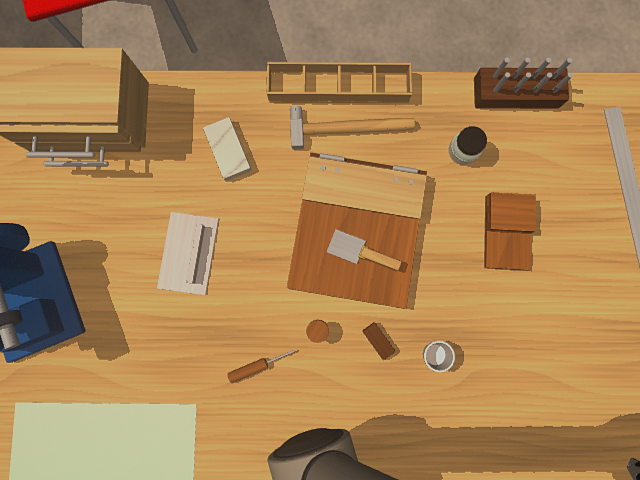

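View pics/scene0.png

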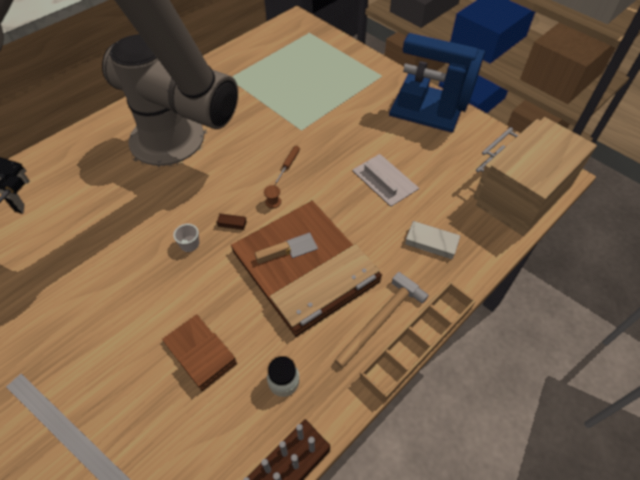

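```bash
cat > h.py <<'E'
import numpy as np, cv2
from cell import robot, read_camera, camera_params, nets
from scipy.spatial.transform import Rotation as Ro
def pose(cam, st=None):
    p=camera_params(cam); K=np.array([[p['fx'],0,p['cx']],[0,p['fy'],p['cy']],[0,0,1]])
    if cam=="wrist":
        T=np.eye(4);T[:3,:3]=Ro.from_euler('xyz',st['tool_rot']).as_matrix();T[:3,3]=st['tool_pos']
        C=T@p['hand_eye']; return K,C[:3,:3],C[:3,3]
    R=np.array(p['R']);return K,R.T,-R.T@np.array(p['t'])
def cloud(cam,d,st=None):
    K,R,t=pose(cam,st); v,u=np.mgrid[:480,:640]
    P=np.stack([(u-K[0,2])/K[0,0]*d,(v-K[1,2])/K[1,1]*d,d],-1)
    W=P@R.T+t; W[d==0]=np.nan; return W
def onplane(cam,rc,z,st=None):
    K,R,t=pose(cam,st); r=R@np.array([(rc[1]-K[0,2])/K[0,0],(rc[0]-K[1,2])/K[1,1],1]); return t+r*(z-t[2])/r[2]
E
python3 - <<'E'
from h import *
np.set_printoptions(precision=4,suppress=True)
for cam in ("top","scene"):
    im,d=read_camera(cam); W=cloud(cam,d)
    for q in ("scraper","strip","block","board","leaf"):
        m=nets.masks_of(cam,q)
        for a in m[:2]:
            r=a['region']; w=W[r]; w=w[~np.isnan(w[:,0])]
            z=w[:,2]; print(cam,q,round(a['conf'],2),a['box'],r.sum(),'z',np.percentile(z,[2,25,50,75,98]))
            (c,s,ang)=cv2.minAreaRect(w[:,:2].astype(np.float32)*1000); print('   rect',c,s,ang)
    for q,z in (("scraper",.03),("strip",0),("strip_corner_l",0),("strip_corner_r",0),("slot_mouth",.015),("leaf_edge",.037),("lap_stop",.03),("block",0),("board",0)):
        for a in nets.landmark_of(cam,q)[:2]: print(cam,q,round(a['conf'],2),a['pixel'],onplane(cam,a['pixel'],z))
E
```

```text
top scraper 0.82 [323.5, 229.0, 401.4, 271.8] 1307 z [0.0285 0.0316 0.0337 0.0531 0.0574]
   rect (548.6157836914062, -30.797386169433594) (146.27352905273438, 50.441322326660156) 67.97073364257812
top strip 0.94 [156.4, 214.6, 218.5, 294.5] 3722 z [-0.0009  0.0021  0.0035  0.0053  0.0286]
   rect (551.2256469726562, 329.7375183105469) (101.9072265625, 160.4112548828125) 81.0342788696289
top strip 0.34 [287.3, 153.8, 425.3, 306.5] 15266 z [0.0256 0.0288 0.0308 0.0414 0.0456]
   rect (602.322265625, -17.47430419921875) (246.30535888671875, 292.74737548828125) 79.40675354003906
top block 0.75 [302.2, 155.5, 426.7, 215.8] 5299 z [0.0379 0.0409 0.0422 0.0436 0.046 ]
   rect (683.2965698242188, -33.17213439941406) (251.47793579101562, 95.36845397949219) 81.3775405883789
top block 0.72 [481.1, 191.0, 537.5, 269.4] 3707 z [0.0046 0.014  0.0184 0.039  0.0424]
   rect (601.4527587890625, -331.0137939453125) (102.08242797851562, 162.808837890625) 86.77288818359375
top board 0.63 [285.7, 153.2, 429.0, 310.1] 15438 z [0.0254 0.0288 0.0308 0.0413 0.0456]
   rect (604.489990234375, -19.32829284667
[... 1955 characters left out ...]
387.1] [0.5568 0.3324 0.    ]
scene strip_corner_l 0.84 [155.6, 381.2] [0.4856 0.3893 0.    ]
scene strip_corner_l 0.83 [188.5, 420.6] [0.6407 0.3724 0.    ]
scene strip_corner_r 0.84 [155.6, 381.2] [0.4856 0.3893 0.    ]
scene strip_corner_r 0.83 [188.5, 420.6] [0.6407 0.3724 0.    ]
scene slot_mouth 0.89 [346.1, 199.2] [ 0.5924 -0.3209  0.015 ]
scene leaf_edge 0.64 [271.5, 313.9] [ 0.6416 -0.0273  0.037 ]
scene lap_stop 0.94 [281.5, 319.7] [ 0.6668 -0.0336  0.03  ]
scene lap_stop 0.65 [189.5, 423.0] [0.6601 0.3503 0.03  ]
scene block 0.86 [349.7, 199.5] [ 0.5923 -0.3237  0.    ]
scene block 0.48 [157.7, 379.6] [0.4878 0.38   0.    ]
scene board 0.73 [265.7, 302.4] [ 0.594  -0.0201  0.    ]
```

The top view shows the strip at (187,254) with its rib on the right, so its tuck edge is on the left. The scraper's shoulder is at about (360,248), with the blade pointing up-left. The board is at (357,230) and the block at (510,231), with its mouth facing down. The scene view agrees. Next I'll take a closer look with the wrist camera.

```bash
cat >> h.py <<'E'
def to(p,yaw,base=None):
    s=robot.observe(); P,R=(s['tool_pos'],Ro.from_euler('xyz',s['tool_rot'])) if base is None else (np.array(base[0]),Ro.from_euler('xyz',[np.pi,0,base[1]]))
    sh=R.inv().apply(np.array(p)-P)/.75; rv=(R.inv()*Ro.from_euler('xyz',[np.pi,0,yaw])).as_rotvec()/(np.pi/4)
    print('to',np.round(p,4),round(yaw,3),'-> xyz',np.round(sh,4),'r',np.round(rv,4),'q6',round(np.arctan2(p[1],p[0])+1.571-yaw,2))
E
python3 -c "
from h import *
to([.545,-.05,.18],1.187)"
```

```text
to [ 0.545 -0.05   0.18 ] 1.187 -> xyz [ 0.6269 -0.3265  0.0623] r [ 0.      0.     -0.9437] q6 0.29
```

>>> {"method": "step_arm", "body": {"steps": [{"x": 0.627, "y": -0.3265, "z": 0.0, "rz": -0.944, "claw": 1}, {"x": 0.627, "y": -0.3265, "z": 0.0, "rz": -0.944, "claw": 1}, {"x": 0.627, "y": -0.3265, "z": 0.0, "rz": -0.944, "claw": 1}, {"x": 0.627, "y": -0.3265, "z": 0.0, "rz": -0.944, "claw": 1}, {"x": 0.627, "y": -0.3265, "z": 0.0, "rz": -0.944, "claw": 1}, {"x": 0.627, "y": -0.3265, "z": 0.0, "rz": -0.944, "claw": 1}, {"x": 0.627, "y": -0.3265, "z": 0.0, "rz": -0.944, "claw": 1}, {"x": 0.627, "y": -0.3265, "z": 0.0, "rz": -0.944, "claw": 1}, {"x": 0.627, "y": -0.3265, "z": 0.0, "rz": -0.944, "claw": 1}, {"x": 0.627, "y": -0.3265, "z": 0.05, "rz": -0.944, "claw": 1}, {"x": 0.627, "y": -0.3265, "z": 0.06, "rz": -0.944, "claw": 1}, {"x": 0.627, "y": -0.3265, "z": 0.06, "rz": -0.944, "claw": 1}]}}

```text
$.steps[0]: bad value
```

>>> {"method": "step_arm", "body": {"steps": [{"x": 0, "claw": 1}, {"x": 0, "claw": 1}, {"x": 0, "claw": 1}]}}

```text
$.steps[0]: bad value
```

```bash
cat > look.py <<'E'
from h import *
import sys
np.set_printoptions(precision=4,suppress=True)
def look(name,qs,lms):
    st=robot.observe(); im,d=read_camera("wrist"); W=cloud("wrist",d,st); cv2.imwrite(f"pics/{name}.png",im); np.savez(name+".npz",W=W,im=im)
    print(st['time'],st['tool_pos'],st['tool_rot'])
    for q in qs:
        for a in nets.masks_of("wrist",q)[:2]:
            r=a['region']; w=W[r]; w=w[~np.isnan(w[:,0])]; print(q,round(a['conf'],2),a['box'],'z',np.percentile(w[:,2],[2,25,50,75,98]),*[np.round(x,1) for x in cv2.minAreaRect(w[:,:2].astype(np.float32)*1000)])
            np.save(f"{name}_{q}.npy",r) if a['conf']>.5 else 0
    for q,z in lms:
        for a in nets.landmark_of("wrist",q)[:2]: print(q,round(a['conf'],2),a['pixel'],onplane("wrist",a['pixel'],z,st))
E
python3 -c "
from look import *
look('w1',['scraper','leaf','board'],[('scraper',.03),('leaf_edge',.037),('lap_stop',.03)])"
```

```text
1.6 [ 0.2264 -0.4737  0.2267] [3.1416 0.     0.4458]
```

View pics/w1.png

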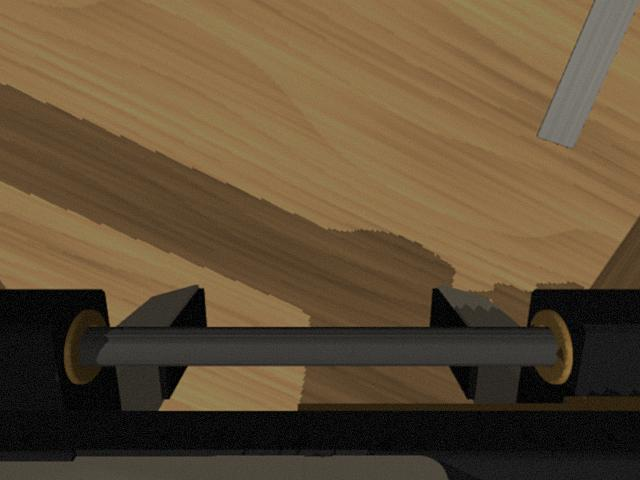

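The move was refused, perhaps because each row needs all seven numbers. The wrist picture shows bare bench only, with the fingers in its lower half.

>>> {"method": "step_arm", "body": {"steps": [{"x": 0.627, "y": -0.3265, "z": 0.0, "rx": 0, "ry": 0, "rz": -0.944, "claw": 1}, {"x": 0.627, "y": -0.3265, "z": 0.0, "rx": 0, "ry": 0, "rz": -0.944, "claw": 1}, {"x": 0.627, "y": -0.3265, "z": 0.0, "rx": 0, "ry": 0, "rz": -0.944, "claw": 1}, {"x": 0.627, "y": -0.3265, "z": 0.0, "rx": 0, "ry": 0, "rz": -0.944, "claw": 1}, {"x": 0.627, "y": -0.3265, "z": 0.0, "rx": 0, "ry": 0, "rz": -0.944, "claw": 1}, {"x": 0.627, "y": -0.3265, "z": 0.0, "rx": 0, "ry": 0, "rz": -0.944, "claw": 1}, {"x": 0.627, "y": -0.3265, "z": 0.0, "rx": 0, "ry": 0, "rz": -0.944, "claw": 1}, {"x": 0.627, "y": -0.3265, "z": 0.0, "rx": 0, "ry": 0, "rz": -0.944, "claw": 1}, {"x": 0.627, "y": -0.3265, "z": 0.0, "rx": 0, "ry": 0, "rz": -0.944, "claw": 1}, {"x": 0.627, "y": -0.3265, "z": 0.05, "rx": 0, "ry": 0, "rz": -0.944, "claw": 1}, {"x": 0.627, "y": -0.3265, "z": 0.06, "rx": 0, "ry": 0, "rz": -0.944, "claw": 1}, {"x": 0.627, "y": -0.3265, "z": 0.06, "rx": 0, "ry": 0, "rz": -0.944, "claw": 1}]}}

```text
time: 2.95
tool_pos: [0.5252, -0.0761, 0.1925]
tool_rot: [3.14, 0.0, 1.187]
contact_force: [1.4, -1.3, -0.2]
opening: 0.092
grip_force: 0.0
```

>>> {"method": "step_arm", "body": {"steps": [{"x": 0, "y": 0, "z": 0, "rx": 0, "ry": 0, "rz": 0, "claw": 1}, {"x": 0, "y": 0, "z": 0, "rx": 0, "ry": 0, "rz": 0, "claw": 1}, {"x": 0, "y": 0, "z": 0, "rx": 0, "ry": 0, "rz": 0, "claw": 1}]}}

```text
time: 3.2
tool_pos: [0.5239, -0.0781, 0.1924]
tool_rot: [-3.141, 0.001, 1.188]
contact_force: [0.2, -0.2, 1.1]
opening: 0.0918
grip_force: 0.0
```

```bash
python3 -c "
from look import *
look('w1',['scraper','leaf','board'],[('scraper',.03),('leaf_edge',.037),('lap_stop',.03)])"
```

```text
3.2 [ 0.5239 -0.0781  0.1924] [-3.1413  0.0006  1.1881]
scraper 0.75 [286.1, 53.1, 358.9, 260.2] z [0.032  0.0332 0.034  0.0556 0.0575] [545.3 -35. ] [152.6  50.9] 67.7
leaf 0.58 [425.6, 0.0, 580.5, 257.4] z [0.0416 0.0431 0.0436 0.0441 0.0451] [680.2 -68.6] [202.  102.3] 81.5
board 0.77 [152.9, 0.0, 595.2, 301.8] z [0.0291 0.0303 0.0311 0.0432 0.0449] [603.7 -31.1] [244.5 321.3] 79.1
scraper 0.66 [147.5, 323.7] [ 0.5494 -0.0252  0.03  ]
leaf_edge 0.59 [99.1, 437.4] [ 0.6369 -0.024   0.037 ]
lap_stop 0.83 [89.0, 474.9] [ 0.666  -0.0277  0.03  ]
```

View pics/w1.png

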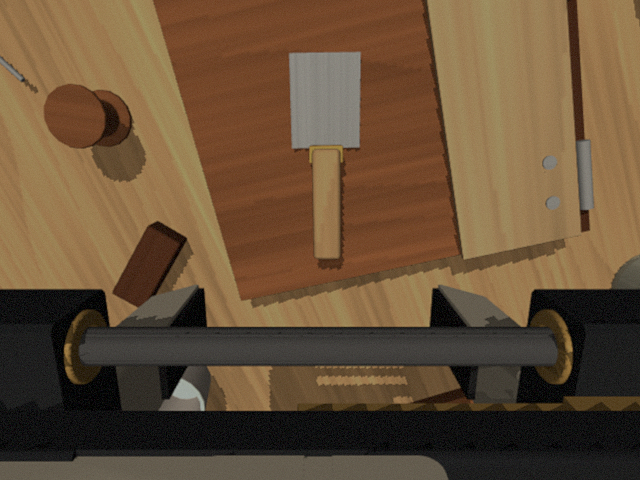

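The wrist view shows the scraper clearly: blade at (290–360, 52–148) and handle running down to (327,258). The leaf edge runs from (430,0) to (460,255).

```bash
python3 - <<'E'
from look import *
f=np.load('w1.npz');W=f['W'];r=np.load('w1_scraper.npy')
w=W[r]; 
for n,s in (('handle',w[w[:,2]>.05]),('blade',w[(w[:,2]<.04)])):
    c=s[:,:2].mean(0); u,S,v=np.linalg.svd(s[:,:2]-c,full_matrices=False); a=v[0]*np.sign(v[0][1]); print(n,len(s),c,'ang',np.degrees(np.arctan2(a[1],a[0])),cv2.minAreaRect(s[:,:2].astype(np.float32)*1000), np.median(s[:,2]))
# leaf front edge: leftmost leaf pixel per row
L=cv2.erode(np.load('w1_leaf.npy').astype(np.uint8),np.ones((1,1)))
P=[]
for v in range(5,245,3):
    us=np.where(L[v])[0]
    if len(us): P.append(W[v,us.min()+2])
P=np.array(P); P=P[P[:,2]>.04]
vx,vy,x0,y0=cv2.fitLine(P[:,:2].astype(np.float32),cv2.DIST_HUBER,0,1e-4,1e-4).ravel()
print('leaf edge line',x0,y0,'board yaw',np.degrees(np.arctan2(vy,vx))%180-90)
E
```

```text
handle 3144 [ 0.5369 -0.0596] ang 68.65202338758353 ((535.8294677734375, -62.028785705566406), (82.03263854980469, 23.29132843017578), 68.27932739257812) 0.05630862462668412
blade 6619 [0.5621 0.0057] ang 68.22917569344672 ((545.2891235351562, -35.00007629394531), (152.5916748046875, 50.93410110473633), 67.73385620117188) 0.03348970609700691
leaf edge line 0.6341418 -0.043052703 board yaw -9.196587
```

```bash
python3 -c "
from look import *
to([.5365,-.061,.1],1.194);to([.5365,-.061,.033],1.194)"
```

```text
to [ 0.5365 -0.061   0.1   ] 1.194 -> xyz [0.0284 0.0066 0.1239] r [ 0.001   0.     -0.0106] q6 0.26
to [ 0.5365 -0.061   0.033 ] 1.194 -> xyz [0.0284 0.0065 0.2132] r [ 0.001   0.     -0.0106] q6 0.26
```

>>> {"method": "step_arm", "body": {"steps": [{"x": 0.0284, "y": 0.0066, "z": 0.05, "rx": 0.001, "ry": 0, "rz": -0.0106, "claw": 1}, {"x": 0.0284, "y": 0.0066, "z": 0.1, "rx": 0.001, "ry": 0, "rz": -0.0106, "claw": 1}, {"x": 0.0284, "y": 0.0066, "z": 0.15, "rx": 0.001, "ry": 0, "rz": -0.0106, "claw": 1}, {"x": 0.0284, "y": 0.0066, "z": 0.19, "rx": 0.001, "ry": 0, "rz": -0.0106, "claw": 1}, {"x": 0.0284, "y": 0.0066, "z": 0.205, "rx": 0.001, "ry": 0, "rz": -0.0106, "claw": 1}, {"x": 0.0284, "y": 0.0066, "z": 0.2125, "rx": 0.001, "ry": 0, "rz": -0.0106, "claw": 1}, {"x": 0.0284, "y": 0.0066, "z": 0.2125, "rx": 0.001, "ry": 0, "rz": -0.0106, "claw": 1}, {"x": 0.0284, "y": 0.0066, "z": 0.2125, "rx": 0.001, "ry": 0, "rz": -0.0106, "claw": 1}]}}

```text
time: 4.22
tool_pos: [0.5373, -0.0605, 0.0339]
tool_rot: [3.141, -0.0, 1.195]
contact_force: [-0.2, 0.3, 0.8]
opening: 0.0921
grip_force: 0.0
```

>>> {"method": "step_arm", "body": {"steps": [{"x": 0, "y": 0, "z": 0, "rx": 0, "ry": 0, "rz": 0, "claw": -1}, {"x": 0, "y": 0, "z": 0, "rx": 0, "ry": 0, "rz": 0, "claw": -1}, {"x": 0, "y": 0, "z": 0, "rx": 0, "ry": 0, "rz": 0, "claw": -1}, {"x": 0, "y": 0, "z": 0, "rx": 0, "ry": 0, "rz": 0, "claw": -1}, {"x": 0, "y": 0, "z": 0, "rx": 0, "ry": 0, "rz": 0, "claw": -1}, {"x": 0, "y": 0, "z": 0, "rx": 0, "ry": 0, "rz": 0, "claw": -1}, {"x": 0, "y": 0, "z": 0, "rx": 0, "ry": 0, "rz": 0, "claw": -1}, {"x": 0, "y": 0, "z": 0, "rx": 0, "ry": 0, "rz": 0, "claw": -1}], "squeeze": 25}}

```text
time: 4.88
tool_pos: [0.5366, -0.0601, 0.0331]
tool_rot: [-3.141, 0.0, 1.196]
contact_force: [-0.5, 0.3, 0.1]
opening: 0.0435
grip_force: 0.0
```

>>> {"method": "step_arm", "body": {"steps": [{"x": 0, "y": 0, "z": 0, "rx": 0, "ry": 0, "rz": 0, "claw": -1}, {"x": 0, "y": 0, "z": 0, "rx": 0, "ry": 0, "rz": 0, "claw": -1}, {"x": 0, "y": 0, "z": 0, "rx": 0, "ry": 0, "rz": 0, "claw": -1}, {"x": 0, "y": 0, "z": 0, "rx": 0, "ry": 0, "rz": 0, "claw": -1}, {"x": 0, "y": 0, "z": 0, "rx": 0, "ry": 0, "rz": 0, "claw": -1}, {"x": 0, "y": 0, "z": 0, "rx": 0, "ry": 0, "rz": 0, "claw": -1}, {"x": 0, "y": 0, "z": -0.02, "rx": 0, "ry": 0, "rz": 0, "claw": -1}, {"x": 0, "y": 0, "z": -0.06, "rx": 0, "ry": 0, "rz": 0, "claw": -1}, {"x": 0, "y": 0, "z": -0.1, "rx": 0, "ry": 0, "rz": 0, "claw": -1}, {"x": 0, "y": 0, "z": -0.12, "rx": 0, "ry": 0, "rz": 0, "claw": -1}, {"x": 0, "y": 0, "z": -0.12, "rx": 0, "ry": 0, "rz": 0, "claw": -1}]}}

```text
time: 5.8
tool_pos: [0.5387, -0.0606, 0.1267]
tool_rot: [3.135, -0.001, 1.196]
contact_force: [0.7, 0.0, -1.4]
opening: 0.0196
grip_force: 25.0
```

```bash
python3 -c "
from look import *
to([.5,-.33,.13],0.409)"
```

```text
to [ 0.5  -0.33  0.13] 0.409 -> xyz [-0.3532  0.0836 -0.0042] r [ 0.0071 -0.0041  1.0016] q6 0.58
```

>>> {"method": "step_arm", "body": {"steps": [{"x": -0.353, "y": 0.0836, "z": -0.03, "rx": 0, "ry": 0, "rz": 1, "claw": -1}, {"x": -0.353, "y": 0.0836, "z": -0.03, "rx": 0, "ry": 0, "rz": 1, "claw": -1}, {"x": -0.353, "y": 0.0836, "z": -0.03, "rx": 0, "ry": 0, "rz": 1, "claw": -1}, {"x": -0.353, "y": 0.0836, "z": -0.03, "rx": 0, "ry": 0, "rz": 1, "claw": -1}, {"x": -0.353, "y": 0.0836, "z": -0.03, "rx": 0, "ry": 0, "rz": 1, "claw": -1}, {"x": -0.353, "y": 0.0836, "z": -0.03, "rx": 0, "ry": 0, "rz": 1, "claw": -1}, {"x": -0.353, "y": 0.0836, "z": -0.03, "rx": 0, "ry": 0, "rz": 1, "claw": -1}, {"x": -0.353, "y": 0.0836, "z": -0.03, "rx": 0, "ry": 0, "rz": 1, "claw": -1}]}}

```text
time: 6.47
tool_pos: [0.4965, -0.3344, 0.1442]
tool_rot: [3.141, 0.002, 0.403]
contact_force: [-0.3, 0.5, -0.5]
opening: 0.0196
grip_force: 25.0
```

```bash
python3 -c "
from look import *
to([.455,-.322,.145],-0.05)"
```

```text
to [ 0.455 -0.322  0.145] -0.05 -> xyz [-0.0444 -0.0369 -0.001 ] r [0.001 0.002 0.577] q6 1.01
```

>>> {"method": "step_arm", "body": {"steps": [{"x": -0.0444, "y": -0.037, "z": 0, "rx": 0, "ry": 0, "rz": 0.577, "claw": -1}, {"x": -0.0444, "y": -0.037, "z": 0, "rx": 0, "ry": 0, "rz": 0.577, "claw": -1}, {"x": -0.0444, "y": -0.037, "z": 0, "rx": 0, "ry": 0, "rz": 0.577, "claw": -1}, {"x": -0.0444, "y": -0.037, "z": 0, "rx": 0, "ry": 0, "rz": 0.577, "claw": -1}, {"x": -0.0444, "y": -0.037, "z": 0, "rx": 0, "ry": 0, "rz": 0.577, "claw": -1}, {"x": -0.0444, "y": -0.037, "z": 0, "rx": 0, "ry": 0, "rz": 0.577, "claw": -1}, {"x": -0.0444, "y": -0.037, "z": 0, "rx": 0, "ry": 0, "rz": 0.577, "claw": -1}]}}

```text
time: 7.05
tool_pos: [0.4563, -0.3167, 0.1449]
tool_rot: [-3.141, 0.002, -0.04]
contact_force: [-0.0, -0.3, -0.5]
opening: 0.0199
grip_force: 25.0
```

```bash
python3 -c "
from look import *
look('w2',['scraper','block'],[('scraper',.135),('slot_mouth',.015)])"
```

```text
7.05 [ 0.4563 -0.3167  0.1449] [-3.1406  0.0017 -0.0399]
scraper 0.76 [243.2, 34.9, 388.3, 403.6] z [0.1439 0.1449 0.1455 0.1559 0.169 ] [ 452.2 -313.8] [ 94.  251.8] 86.9
block 0.98 [244.6, 0.0, 407.6, 139.8] z [0.0141 0.0153 0.016  0.0283 0.0409] [ 560.3 -325.4] [90.5 77. ] 86.7
scraper 0.92 [214.2, 317.2] [ 0.4933 -0.318   0.135 ]
slot_mouth 0.62 [12.2, 328.3] [ 0.5972 -0.3289  0.015 ]
```

View pics/w2.png

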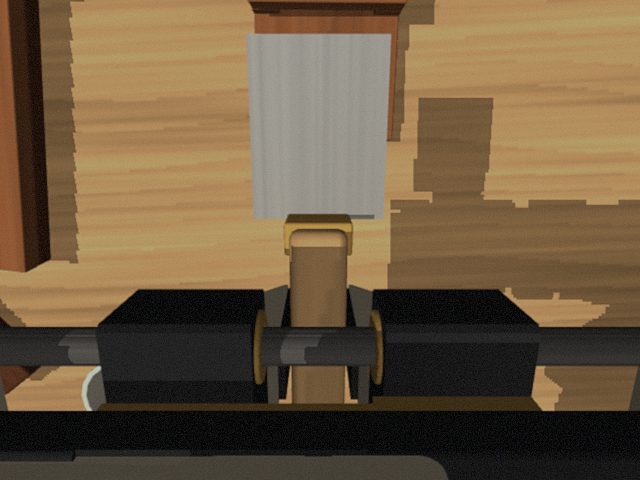

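The wrist view shows the blade held straight ahead at (250–390, 35–217). The block's face is at row ~10 and its shelf is behind the blade. I'll measure the fit.

```bash
python3 - <<'E'
from look import *
f=np.load('w2.npz');W=f['W'];s=np.load('w2_scraper.npy');b=np.load('w2_block.npy')
bl=s.copy(); bl[:38]=0; bl[212:]=0; w=W[bl]; w=w[(w[:,2]>.14)&(w[:,2]<.151)]
A=np.c_[w[:,0],w[:,1],np.ones(len(w))]; co=np.linalg.lstsq(A,w[:,2],rcond=None)[0]; print('blade slope',co[:2],'z',w[:,2].mean())
print('blade rect',cv2.minAreaRect(w[:,:2].astype(np.float32)*1000))
bc=[]
for v in range(45,205,4):
    us=np.where(s[v])[0]; bc.append((W[v,us.min()+1,:2]+W[v,us.max()-1,:2])/2)
bc=np.array(bc); l=cv2.fitLine(bc.astype(np.float32),cv2.DIST_HUBER,0,1e-4,1e-4).ravel(); print('blade centreline',l,np.degrees(np.arctan2(l[1],l[0])))
w=W[b]; hi=w[w[:,2]>.037]; print('rear top pts',len(hi),hi[:,0].min() if len(hi) else '',np.percentile(hi[:,0],[2,50]) if len(hi) else '')
fa=w[(w[:,2]>.02)&(w[:,2]<.036)]; print('face pts',len(fa),np.percentile(fa[:,0],[5,50,95])); 
l=cv2.fitLine(fa[:,:2].astype(np.float32),cv2.DIST_HUBER,0,1e-4,1e-4).ravel();print('face line',l,np.degrees(np.arctan2(l[1],l[0])))
sh=w[(w[:,2]<.018)&(w[:,2]>.012)];R=[]
for v in range(15,130,3):
    us=np.where(b[v])[0]
    if len(us): R.append(W[v,us.max()-1])
R=np.array(R);R=R[R[:,2]>.01];l=cv2.fitLine(R[:,:2].astype(np.float32),cv2.DIST_HUBER,0,1e-4,1e-4).ravel();print('right edge',l,np.degrees(np.arctan2(l[1],l[0])),len(R))
# top
im=np.load('top0.npz');d=im['d'];Wt=cloud('top',d); m=(Wt[...,0]>.48)&(Wt[...,0]<.72)&(Wt[...,1]<-.25)&(Wt[...,1]>-.4)
t=Wt[m]; q=t[t[:,2]>.032];print('top rear',cv2.minAreaRect(q[:,:2].astype(np.float32)*1000)); q=t[(t[:,2]>.011)]; print('top all',cv2.minAreaRect(q[:,:2].astype(np.float32)*1000))
E
```

```text
blade slope [-0.0024 -0.0005] z 0.14516310920315792
blade rect ((526.9146118164062, -319.5559997558594), (50.32547378540039, 61.222984313964844), 87.60323333740234)
blade centreline [ 0.9991 -0.0431  0.5304 -0.3197] -2.4698558
rear top pts 724 0.5934537793966135 [0.5939 0.5962]
face pts 932 [0.5939 0.596  0.5981]
face line [ 0.0504  0.9987  0.596  -0.3272] 87.11385
right edge [ 0.9987 -0.0508  0.5661 -0.3696] -2.9134524 39
top rear ((634.7078247070312, -327.9312744140625), (92.06470489501953, 76.09830474853516), 87.42560577392578)
top all ((597.3508911132812, -326.26141357421875), (92.06550598144531, 150.8759765625), 87.43569946289062)
```

```bash
python3 -c "
from look import *
M=np.array([.5965,-.3262]);u=np.array([np.cos(-.0489),np.sin(-.0489)])
for s,z in ((.115,.06),(.115,.0203),(.05,.0203),(.038,.0203)): to([*(M-s*u),z],-.047)"
```

```text
to [ 0.4816 -0.3206  0.06  ] -0.047 -> xyz [0.0339 0.0032 0.1139] r [-0.0004  0.0011  0.0062] q6 1.03
to [ 0.4816 -0.3206  0.0203] -0.047 -> xyz [0.0339 0.0032 0.1669] r [-0.0004  0.0011  0.0062] q6 1.03
to [ 0.5466 -0.3238  0.0203] -0.047 -> xyz [0.1206 0.0038 0.1668] r [-0.0004  0.0011  0.0062] q6 1.08
to [ 0.5585 -0.3243  0.0203] -0.047 -> xyz [0.1366 0.0039 0.1668] r [-0.0004  0.0011  0.0062] q6 1.09
```

>>> {"method": "step_arm", "body": {"steps": [{"x": 0.034, "y": 0.0032, "z": 0.04, "rx": 0, "ry": 0.001, "rz": 0.006, "claw": -1}, {"x": 0.034, "y": 0.0032, "z": 0.09, "rx": 0, "ry": 0.001, "rz": 0.006, "claw": -1}, {"x": 0.034, "y": 0.0032, "z": 0.13, "rx": 0, "ry": 0.001, "rz": 0.006, "claw": -1}, {"x": 0.034, "y": 0.0032, "z": 0.155, "rx": 0, "ry": 0.001, "rz": 0.006, "claw": -1}, {"x": 0.034, "y": 0.0032, "z": 0.165, "rx": 0, "ry": 0.001, "rz": 0.006, "claw": -1}, {"x": 0.034, "y": 0.0032, "z": 0.1665, "rx": 0, "ry": 0.001, "rz": 0.006, "claw": -1}, {"x": 0.034, "y": 0.0032, "z": 0.1665, "rx": 0, "ry": 0.001, "rz": 0.006, "claw": -1}, {"x": 0.034, "y": 0.0032, "z": 0.1665, "rx": 0, "ry": 0.001, "rz": 0.006, "claw": -1}]}}

```text
time: 7.97
tool_pos: [0.4826, -0.3215, 0.0222]
tool_rot: [3.14, -0.002, -0.048]
contact_force: [0.2, 0.3, -1.4]
opening: 0.0199
grip_force: 25.0
```

```bash
python3 -c "
from look import *
M=np.array([.5965,-.3262]);u=np.array([np.cos(-.0489),np.sin(-.0489)])
for s,z in ((.09,.0203),(.05,.0203),(.038,.0203)): to([*(M-s*u),z],-.047)
look('w3',['scraper','block'],[('slot_mouth',.015)])"
```

```text
to [ 0.5066 -0.3218  0.0203] -0.047 -> xyz [ 0.032  -0.0012  0.0027] r [ 0.0021 -0.003  -0.0008] q6 1.05
to [ 0.5466 -0.3238  0.0203] -0.047 -> xyz [ 0.0854 -0.0011  0.0028] r [ 0.0021 -0.003  -0.0008] q6 1.08
to [ 0.5585 -0.3243  0.0203] -0.047 -> xyz [ 0.1014 -0.0011  0.0028] r [ 0.0021 -0.003  -0.0008] q6 1.09
7.9667 [ 0.4826 -0.3215  0.0222] [ 3.14   -0.0023 -0.0476]
scraper 0.65 [244.1, 32.1, 389.0, 404.1] z [0.0217 0.0227 0.0233 0.033  0.0464] [ 519.  -323.2] [ 52.8 131.9] 87.2
scraper 0.34 [187.9, 0.0, 447.4, 211.4] z [0.0141 0.015  0.0155 0.0159 0.017 ] [ 560.6 -325.8] [98.1 79.1] 87.3
slot_mouth 0.61 [0.2, 317.0] [ 0.5972 -0.3268  0.015 ]
```

View pics/w3.png

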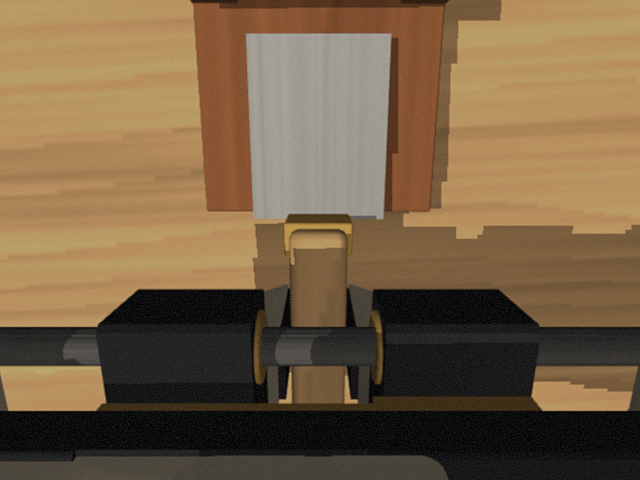

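The blade sits centred over the shelf: blade at columns 247–390, shelf at 197–445. I'll lower it about 2.5 mm and slide it in.

>>> {"method": "step_arm", "body": {"steps": [{"x": 0, "y": 0, "z": 0.0035, "rx": 0, "ry": -0.001, "rz": 0, "claw": -1}, {"x": 0.01, "y": -0.0005, "z": 0.0035, "rx": 0, "ry": -0.001, "rz": 0, "claw": -1}, {"x": 0.02, "y": -0.0005, "z": 0.0035, "rx": 0, "ry": -0.001, "rz": 0, "claw": -1}, {"x": 0.035, "y": -0.0005, "z": 0.0035, "rx": 0, "ry": -0.001, "rz": 0, "claw": -1}, {"x": 0.05, "y": -0.0005, "z": 0.0035, "rx": 0, "ry": -0.001, "rz": 0, "claw": -1}, {"x": 0.065, "y": -0.0005, "z": 0.0035, "rx": 0, "ry": -0.001, "rz": 0, "claw": -1}, {"x": 0.08, "y": -0.0005, "z": 0.0035, "rx": 0, "ry": -0.001, "rz": 0, "claw": -1}, {"x": 0.09, "y": -0.0005, "z": 0.0035, "rx": 0, "ry": -0.001, "rz": 0, "claw": -1}, {"x": 0.09, "y": -0.0005, "z": 0.0035, "rx": 0, "ry": -0.001, "rz": 0, "claw": -1}]}}

```text
time: 8.92
tool_pos: [0.5511, -0.3235, 0.0181]
tool_rot: [3.141, -0.001, -0.047]
contact_force: [2.0, -0.1, 1.2]
opening: 0.0198
grip_force: 25.0
```

```bash
python3 -c "
from look import *
M=np.array([.5965,-.3262]);u=np.array([np.cos(-.0489),np.sin(-.0489)])
to([*(M-.038*u),.018],-.047); print(robot.observe()['contact_force'])"
```

```text
to [ 0.5585 -0.3243  0.018 ] -0.047 -> xyz [0.01   0.0006 0.0002] r [ 0.0007 -0.0011  0.0004] q6 1.09
[ 1.9598 -0.111   1.2153]
```

>>> {"method": "step_arm", "body": {"steps": [{"x": 0.004, "y": 0, "z": 0.001, "rx": 0, "ry": 0, "rz": 0, "claw": -1}, {"x": 0.008, "y": 0, "z": 0.0015, "rx": 0, "ry": 0, "rz": 0, "claw": -1}, {"x": 0.01, "y": 0, "z": 0.002, "rx": 0, "ry": 0, "rz": 0, "claw": -1}, {"x": 0.011, "y": 0, "z": 0.002, "rx": 0, "ry": 0, "rz": 0, "claw": -1}, {"x": 0.011, "y": 0, "z": 0.002, "rx": 0, "ry": 0, "rz": 0, "claw": -1}]}}

```text
time: 9.33
tool_pos: [0.5561, -0.3242, 0.018]
tool_rot: [3.142, 0.003, -0.048]
contact_force: [-6.5, 0.8, 10.2]
opening: 0.0197
grip_force: 25.0
```

>>> {"method": "step_arm", "body": {"steps": [{"x": 0.0, "y": 0, "z": -0.002, "rx": 0, "ry": 0, "rz": 0, "claw": -1}, {"x": 0.003, "y": 0, "z": -0.002, "rx": 0, "ry": 0, "rz": 0, "claw": -1}, {"x": 0.005, "y": 0, "z": -0.002, "rx": 0, "ry": 0, "rz": 0, "claw": -1}, {"x": 0.005, "y": 0, "z": -0.002, "rx": 0, "ry": 0, "rz": 0, "claw": -1}, {"x": 0.005, "y": 0, "z": -0.002, "rx": 0, "ry": 0, "rz": 0, "claw": -1}]}}

```text
time: 9.75
tool_pos: [0.5589, -0.3241, 0.0181]
tool_rot: [-3.14, 0.005, -0.048]
contact_force: [-8.8, 0.2, 6.4]
opening: 0.0198
grip_force: 25.0
```

>>> {"method": "step_arm", "body": {"steps": [{"x": 0.002, "y": 0, "z": -0.001, "rx": 0, "ry": 0, "rz": 0, "claw": -1}, {"x": 0.004, "y": 0, "z": -0.001, "rx": 0, "ry": 0, "rz": 0, "claw": -1}, {"x": 0.004, "y": 0, "z": -0.001, "rx": 0, "ry": 0, "rz": 0, "claw": -1}]}}

```text
time: 10.0
tool_pos: [0.5591, -0.324, 0.018]
tool_rot: [-3.139, 0.012, -0.048]
contact_force: [-19.1, -0.9, 8.4]
opening: 0.0196
grip_force: 25.0
```

```bash
python3 -c "
from look import *
look('w4',['scraper','block'],[('scraper',.015),('slot_mouth',.015)])"
```

```text
10.0 [ 0.5591 -0.324   0.018 ] [-3.1389  0.0117 -0.0476]
scraper 0.69 [283.2, 233.4, 353.7, 404.0] z [0.0353 0.0406 0.0412 0.0417 0.0426] [ 559.8 -324. ] [25.6 73.2] 85.4
block 0.77 [166.0, 0.0, 478.3, 383.5] z [0.0148 0.0398 0.0403 0.0408 0.0418] [ 597.1 -327.9] [117.  151.9] 87.6
scraper 0.41 [215.9, 321.9] [ 0.5967 -0.3275  0.015 ]
slot_mouth 0.7 [215.3, 323.5] [ 0.5969 -0.3281  0.015 ]
```

View pics/w4.png

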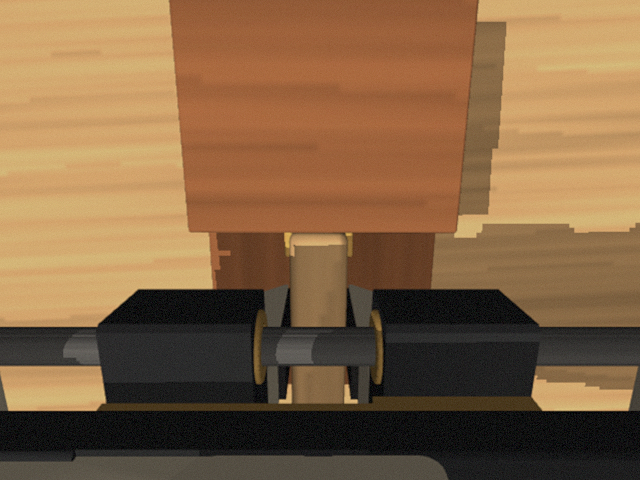

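Force rose sharply with no further motion, and the picture shows the shoulder at the face (row ~233), centred. The scraper is home, so I'll relax and release.

>>> {"method": "step_arm", "body": {"steps": [{"x": -0.004, "y": 0, "z": 0.0, "rx": 0, "ry": 0, "rz": 0, "claw": -1}, {"x": -0.006, "y": 0, "z": -0.001, "rx": 0, "ry": 0, "rz": 0, "claw": -1}, {"x": -0.006, "y": 0, "z": -0.001, "rx": 0, "ry": 0, "rz": 0, "claw": 0}, {"x": -0.006, "y": 0, "z": -0.001, "rx": 0, "ry": 0, "rz": 0, "claw": 0}, {"x": -0.006, "y": 0, "z": -0.001, "rx": 0, "ry": 0, "rz": 0, "claw": 0}, {"x": -0.006, "y": 0, "z": -0.001, "rx": 0, "ry": 0, "rz": 0, "claw": 0}, {"x": -0.006, "y": 0, "z": -0.001, "rx": 0, "ry": 0, "rz": 0, "claw": 0}, {"x": -0.006, "y": 0, "z": -0.02, "rx": 0, "ry": 0, "rz": 0, "claw": 0}, {"x": -0.006, "y": 0, "z": -0.06, "rx": 0, "ry": 0, "rz": 0, "claw": 0}, {"x": -0.02, "y": 0, "z": -0.11, "rx": 0, "ry": 0, "rz": 0, "claw": 0}, {"x": -0.06, "y": 0, "z": -0.16, "rx": 0, "ry": 0, "rz": 0, "claw": 0}, {"x": -0.08, "y": 0, "z": -0.17, "rx": 0, "ry": 0, "rz": 0, "claw": 0}]}}

```text
time: 11.25
tool_pos: [0.5051, -0.3225, 0.1511]
tool_rot: [3.137, -0.005, -0.047]
contact_force: [0.7, -1.3, 1.5]
opening: 0.0456
grip_force: 0.0
```

```bash
python3 -c "
from look import *
f=np.load('w4.npz')
look('w5',['scraper','block'],[('scraper',.015),('slot_mouth',.015)])
W=np.load('w5.npz')['W'];r=np.load('w5_scraper.npy');w=W[r];w=w[w[:,2]>.036]
print(cv2.minAreaRect(w[:,:2].astype(np.float32)*1000),np.median(w[:,2]),np.percentile(w[:,0],[1,99]))
s=np.load('top0.npz');Wt=cloud('top',s['d']);m=(Wt[...,0]>.42)&(Wt[...,0]<.68)&(Wt[...,1]>.2)&(Wt[...,1]<.45)&(Wt[...,2]>.018);q=Wt[m]
print('rib top view',len(q),cv2.minAreaRect(q[:,:2].astype(np.float32)*1000))
to([.50,.0,.16],.72)"
```

```text
11.25 [ 0.5051 -0.3225  0.1511] [ 3.1372 -0.0049 -0.0469]
scraper 0.59 [294.0, 96.1, 341.5, 223.7] z [0.0355 0.0407 0.0413 0.0418 0.0429] [ 556.5 -326.5] [32.  79.9] 87.4
block 0.84 [240.7, 0.0, 397.8, 212.1] z [0.0142 0.0157 0.0396 0.0406 0.0418] [ 585.4 -326.9] [104.4 128. ] 87.3
scraper 0.6 [96.8, 315.8] [ 0.5981 -0.3263  0.015 ]
scraper 0.18 [390.4, 16.0] [ 0.3873 -0.0759  0.015 ]
((556.1898193359375, -324.13525390625), (23.136066436767578, 79.06090545654297), 87.31991577148438) 0.04130477605951102 [0.5183 0.5949]
rib top view 422 ((548.1548461914062, 309.7223205566406), (13.94832992553711, 120.19277954101562), 82.65193939208984)
to [0.5  0.   0.16] 0.72 -> xyz [-0.0265 -0.4276 -0.0187] r [-0.0013  0.0009 -0.9777] q6 0.85
```

The scraper is home and flat: handle top at z 0.0413, centred, released. On to the strip.

>>> {"method": "step_arm", "body": {"steps": [{"x": -0.0265, "y": -0.4276, "z": -0.05, "rx": 0, "ry": 0, "rz": -1, "claw": 1}, {"x": -0.0265, "y": -0.4276, "z": -0.05, "rx": 0, "ry": 0, "rz": -1, "claw": 1}, {"x": -0.0265, "y": -0.4276, "z": -0.05, "rx": 0, "ry": 0, "rz": -1, "claw": 1}, {"x": -0.0265, "y": -0.4276, "z": -0.05, "rx": 0, "ry": 0, "rz": -1, "claw": 1}, {"x": -0.0265, "y": -0.4276, "z": -0.05, "rx": 0, "ry": 0, "rz": -1, "claw": 1}, {"x": -0.0265, "y": -0.4276, "z": -0.05, "rx": 0, "ry": 0, "rz": -1, "claw": 1}, {"x": -0.0265, "y": -0.4276, "z": -0.05, "rx": 0, "ry": 0, "rz": -1, "claw": 1}, {"x": -0.0265, "y": -0.4276, "z": -0.05, "rx": 0, "ry": 0, "rz": -1, "claw": 1}, {"x": -0.0265, "y": -0.4276, "z": -0.05, "rx": 0, "ry": 0, "rz": -1, "claw": 1}]}}

```text
time: 12.25
tool_pos: [0.4997, 0.0055, 0.1833]
tool_rot: [-3.138, -0.0, 0.743]
contact_force: [-1.5, 0.6, 0.0]
opening: 0.0915
grip_force: 0.0
```

```bash
python3 -c "
from look import *
to([.53,.19,.2],1.5)"
```

```text
to [0.53 0.19 0.2 ] 1.5 -> xyz [ 0.1963 -0.1538 -0.0217] r [-0.0037 -0.0017 -0.9632] q6 0.42
```

>>> {"method": "step_arm", "body": {"steps": [{"x": 0.196, "y": -0.154, "z": -0.02, "rx": 0, "ry": 0, "rz": -0.96, "claw": 1}, {"x": 0.196, "y": -0.154, "z": -0.02, "rx": 0, "ry": 0, "rz": -0.96, "claw": 1}, {"x": 0.196, "y": -0.154, "z": -0.02, "rx": 0, "ry": 0, "rz": -0.96, "claw": 1}, {"x": 0.196, "y": -0.154, "z": -0.02, "rx": 0, "ry": 0, "rz": -0.96, "claw": 1}, {"x": 0.196, "y": -0.154, "z": -0.02, "rx": 0, "ry": 0, "rz": -0.96, "claw": 1}, {"x": 0.196, "y": -0.154, "z": -0.02, "rx": 0, "ry": 0, "rz": -0.96, "claw": 1}, {"x": 0.196, "y": -0.154, "z": -0.02, "rx": 0, "ry": 0, "rz": -0.96, "claw": 1}, {"x": 0.196, "y": -0.154, "z": -0.02, "rx": 0, "ry": 0, "rz": -0.96, "claw": 1}, {"x": 0.196, "y": -0.154, "z": -0.02, "rx": 0, "ry": 0, "rz": -0.96, "claw": 1}]}}

```text
time: 13.0
tool_pos: [0.5309, 0.1834, 0.198]
tool_rot: [-3.139, 0.001, 1.487]
contact_force: [0.5, -0.4, 0.0]
opening: 0.0916
grip_force: 0.0
```

```bash
python3 -c "
from look import *
look('w6',['strip'],[('strip',0),('strip_corner_l',0)])
W=np.load('w6.npz')['W'];r=np.load('w6_strip.npy');w=W[r]
for n,s in (('rib',w[w[:,2]>.024]),('plate',w[(w[:,2]<.012)])): print(n,len(s),cv2.minAreaRect(s[:,:2].astype(np.float32)*1000),np.median(s[:,2]),s.mean(0))
to([.548,.31,.15],2.26)"
```

```text
13.0 [0.5309 0.1834 0.198 ] [-3.1393  0.0005  1.4872]
strip 0.92 [223.8, 0.0, 436.1, 102.6] z [0.0028 0.0041 0.0047 0.0055 0.0293] [548.3 315.6] [ 74.6 161.5] 82.5
strip 0.89 [27.4, 330.2] [0.5518 0.3303 0.    ]
strip_corner_l 0.3 [355.0, 188.2] [0.3956 0.0593 0.    ]
rib 3098 ((546.8611450195312, 308.66314697265625), (12.457479476928711, 120.03008270263672), 82.38072967529297) 0.028381224503107233 [0.5465 0.3084 0.0283]
plate 16760 ((548.2653198242188, 315.6041259765625), (74.62065887451172, 161.5187225341797), 82.51840209960938) 0.004469827969741297 [0.5494 0.3151 0.0045]
to [0.548 0.31  0.15 ] 2.26 -> xyz [0.1701 0.0089 0.0652] r [-0.001  -0.0005 -0.9817] q6 -0.17
```

View pics/w6.png

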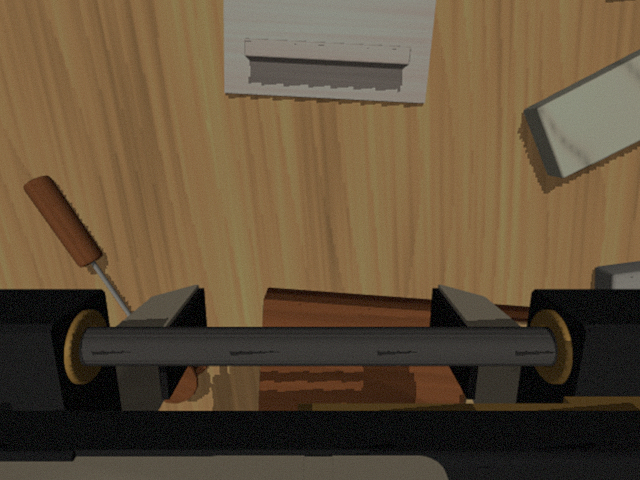

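The wrist view shows the strip with its rib at (245–410, 40–68), on the edge nearest the board, so the far edge (+y) is the one to tuck. Turning to grasp it.

>>> {"method": "step_arm", "body": {"steps": [{"x": 0.17, "y": 0.009, "z": 0.065, "rx": 0, "ry": 0, "rz": -0.98, "claw": 1}, {"x": 0.17, "y": 0.009, "z": 0.065, "rx": 0, "ry": 0, "rz": -0.98, "claw": 1}, {"x": 0.17, "y": 0.009, "z": 0.065, "rx": 0, "ry": 0, "rz": -0.98, "claw": 1}, {"x": 0.17, "y": 0.009, "z": 0.065, "rx": 0, "ry": 0, "rz": -0.98, "claw": 1}, {"x": 0.17, "y": 0.009, "z": 0.065, "rx": 0, "ry": 0, "rz": -0.98, "claw": 1}, {"x": 0.17, "y": 0.009, "z": 0.065, "rx": 0, "ry": 0, "rz": -0.98, "claw": 1}, {"x": 0.17, "y": 0.009, "z": 0.065, "rx": 0, "ry": 0, "rz": -0.98, "claw": 1}, {"x": 0.17, "y": 0.009, "z": 0.065, "rx": 0, "ry": 0, "rz": -0.98, "claw": 1}]}}

```text
time: 13.87
tool_pos: [0.5478, 0.3104, 0.1503]
tool_rot: [-3.141, -0.001, 2.258]
contact_force: [-0.2, 0.2, -0.1]
opening: 0.0919
grip_force: 0.0
```

```bash
python3 -c "
from look import *
to([.5472,.309,.08],3.01)"
```

```text
to [0.5472 0.309  0.08  ] 3.01 -> xyz [-0.001  -0.0017  0.0937] r [-0.0001 -0.0008 -0.9574] q6 -0.92
```

>>> {"method": "step_arm", "body": {"steps": [{"x": -0.001, "y": -0.0017, "z": 0.03, "rx": 0, "ry": 0, "rz": -0.957, "claw": 1}, {"x": -0.001, "y": -0.0017, "z": 0.06, "rx": 0, "ry": 0, "rz": -0.957, "claw": 1}, {"x": -0.001, "y": -0.0017, "z": 0.08, "rx": 0, "ry": 0, "rz": -0.957, "claw": 1}, {"x": -0.001, "y": -0.0017, "z": 0.093, "rx": 0, "ry": 0, "rz": -0.957, "claw": 1}, {"x": -0.001, "y": -0.0017, "z": 0.093, "rx": 0, "ry": 0, "rz": -0.957, "claw": 1}, {"x": -0.001, "y": -0.0017, "z": 0.093, "rx": 0, "ry": 0, "rz": -0.957, "claw": 1}, {"x": -0.001, "y": -0.0017, "z": 0.093, "rx": 0, "ry": 0, "rz": -0.957, "claw": 1}, {"x": -0.001, "y": -0.0017, "z": 0.093, "rx": 0, "ry": 0, "rz": -0.957, "claw": 1}]}}

```text
time: 14.53
tool_pos: [0.5474, 0.309, 0.0808]
tool_rot: [3.141, -0.0, 3.006]
contact_force: [0.7, -0.6, -0.6]
opening: 0.0921
grip_force: 0.0
```

```bash
python3 -c "
from look import *
to([.5472,.309,.0065],3.01)"
```

```text
to [0.5472 0.309  0.0065] 3.01 -> xyz [ 0.0002 -0.0001  0.0991] r [ 0.0006 -0.0003 -0.0052] q6 -0.92
```

>>> {"method": "step_arm", "body": {"steps": [{"x": 0, "y": 0, "z": 0.04, "rx": 0, "ry": 0, "rz": -0.005, "claw": 1}, {"x": 0, "y": 0, "z": 0.08, "rx": 0, "ry": 0, "rz": -0.005, "claw": 0.3}, {"x": 0, "y": 0, "z": 0.095, "rx": 0, "ry": 0, "rz": -0.005, "claw": 0}, {"x": 0, "y": 0, "z": 0.0985, "rx": 0, "ry": 0, "rz": -0.005, "claw": -0.3}, {"x": 0, "y": 0, "z": 0.0985, "rx": 0, "ry": 0, "rz": -0.005, "claw": -0.4}, {"x": 0, "y": 0, "z": 0.0985, "rx": 0, "ry": 0, "rz": -0.005, "claw": -1}, {"x": 0, "y": 0, "z": 0.0985, "rx": 0, "ry": 0, "rz": -0.005, "claw": -1}, {"x": 0, "y": 0, "z": 0.0985, "rx": 0, "ry": 0, "rz": -0.005, "claw": -1}, {"x": 0, "y": 0, "z": 0.0985, "rx": 0, "ry": 0, "rz": -0.005, "claw": -1}, {"x": 0, "y": 0, "z": 0.0985, "rx": 0, "ry": 0, "rz": -0.005, "claw": -1}, {"x": 0, "y": 0, "z": 0.0985, "rx": 0, "ry": 0, "rz": -0.005, "claw": -1}, {"x": 0, "y": 0, "z": 0.0985, "rx": 0, "ry": 0, "rz": -0.005, "claw": -1}], "squeeze": 50}}

```text
time: 15.53
tool_pos: [0.5471, 0.3094, 0.0068]
tool_rot: [3.141, -0.001, 3.017]
contact_force: [-0.5, 0.2, -0.4]
opening: 0.023
grip_force: 0.0
```

>>> {"method": "step_arm", "body": {"steps": [{"x": 0, "y": 0, "z": 0, "rx": 0, "ry": 0, "rz": 0, "claw": -1}, {"x": 0, "y": 0, "z": 0, "rx": 0, "ry": 0, "rz": 0, "claw": -1}, {"x": 0, "y": 0, "z": 0, "rx": 0, "ry": 0, "rz": 0, "claw": -1}, {"x": 0, "y": 0, "z": 0, "rx": 0, "ry": 0, "rz": 0, "claw": -1}, {"x": 0, "y": 0, "z": 0, "rx": 0, "ry": 0, "rz": 0, "claw": -1}, {"x": 0, "y": 0, "z": 0, "rx": 0, "ry": 0, "rz": 0, "claw": -1}]}}

```text
time: 16.03
tool_pos: [0.5471, 0.3093, 0.0066]
tool_rot: [3.141, -0.001, 3.017]
contact_force: [-0.7, -0.1, -0.1]
opening: 0.0116
grip_force: 50.0
```

Gripped at 11.6 mm with 50 N. I'll lift, turn and carry the strip to the board.

>>> {"method": "step_arm", "body": {"steps": [{"x": 0, "y": 0, "z": -0.03, "rx": 0, "ry": 0, "rz": 0, "claw": -1}, {"x": 0, "y": 0, "z": -0.08, "rx": 0, "ry": 0, "rz": 0, "claw": -1}, {"x": 0, "y": 0, "z": -0.13, "rx": 0, "ry": 0, "rz": 0, "claw": -1}, {"x": 0, "y": 0, "z": -0.16, "rx": 0, "ry": 0, "rz": 0.1, "claw": -1}, {"x": 0, "y": 0, "z": -0.16, "rx": 0, "ry": 0, "rz": 1, "claw": -1}, {"x": 0, "y": 0, "z": -0.16, "rx": 0, "ry": 0, "rz": 1, "claw": -1}, {"x": 0, "y": 0, "z": -0.16, "rx": 0, "ry": 0, "rz": 1, "claw": -1}, {"x": 0, "y": 0, "z": -0.16, "rx": 0, "ry": 0, "rz": 1, "claw": -1}, {"x": 0, "y": 0, "z": -0.16, "rx": 0, "ry": 0, "rz": 1, "claw": -1}, {"x": 0, "y": 0, "z": -0.16, "rx": 0, "ry": 0, "rz": 1, "claw": -1}, {"x": 0, "y": 0, "z": -0.16, "rx": 0, "ry": 0, "rz": 1, "claw": -1}]}}

```text
time: 16.95
tool_pos: [0.5465, 0.3091, 0.1256]
tool_rot: [-3.139, -0.001, 2.229]
contact_force: [0.3, -0.8, -3.8]
opening: 0.0115
grip_force: 50.0
```

```bash
python3 -c "
from look import *
to([.5235,-.0068,.12],1.45)"
```

```text
to [ 0.5235 -0.0068  0.12  ] 1.45 -> xyz [-0.3146 -0.2818  0.0078] r [-0.0035 -0.0002  0.9915] q6 0.11
```

>>> {"method": "step_arm", "body": {"steps": [{"x": -0.3146, "y": -0.282, "z": 0, "rx": 0, "ry": 0, "rz": 0.99, "claw": -1}, {"x": -0.3146, "y": -0.282, "z": 0, "rx": 0, "ry": 0, "rz": 0.99, "claw": -1}, {"x": -0.3146, "y": -0.282, "z": 0, "rx": 0, "ry": 0, "rz": 0.99, "claw": -1}, {"x": -0.3146, "y": -0.282, "z": 0, "rx": 0, "ry": 0, "rz": 0.99, "claw": -1}, {"x": -0.3146, "y": -0.282, "z": 0, "rx": 0, "ry": 0, "rz": 0.99, "claw": -1}, {"x": -0.3146, "y": -0.282, "z": 0, "rx": 0, "ry": 0, "rz": 0.99, "claw": -1}, {"x": -0.3146, "y": -0.282, "z": 0, "rx": 0, "ry": 0, "rz": 0.99, "claw": -1}, {"x": -0.3146, "y": -0.282, "z": 0, "rx": 0, "ry": 0, "rz": 0.99, "claw": -1}, {"x": -0.3146, "y": -0.282, "z": 0, "rx": 0, "ry": 0, "rz": 0.99, "claw": -1}, {"x": -0.3146, "y": -0.282, "z": 0, "rx": 0, "ry": 0, "rz": 0.99, "claw": -1}]}}

```text
time: 17.78
tool_pos: [0.5245, -0.0082, 0.1263]
tool_rot: [-3.14, -0.0, 1.453]
contact_force: [0.5, 0.7, -4.2]
opening: 0.0117
grip_force: 50.0
```

```bash
python3 -c "
from look import *
to([.5235,-.0068,.075],1.409)"
```

```text
to [ 0.5235 -0.0068  0.075 ] 1.409 -> xyz [ 0.0016 -0.0015  0.0684] r [-0.002  -0.0004  0.0562] q6 0.15
```

>>> {"method": "step_arm", "body": {"steps": [{"x": 0.0016, "y": -0.0015, "z": 0.04, "rx": 0, "ry": 0, "rz": 0.056, "claw": -1}, {"x": 0.0016, "y": -0.0015, "z": 0.07, "rx": 0, "ry": 0, "rz": 0.056, "claw": -1}, {"x": 0.0016, "y": -0.0015, "z": 0.08, "rx": 0, "ry": 0, "rz": 0.056, "claw": -1}, {"x": 0.0016, "y": -0.0015, "z": 0.08, "rx": 0, "ry": 0, "rz": 0.056, "claw": -1}, {"x": 0.0016, "y": -0.0015, "z": 0.08, "rx": 0, "ry": 0, "rz": 0.056, "claw": -1}]}}

```text
time: 18.2
tool_pos: [0.5242, -0.0046, 0.0668]
tool_rot: [-3.141, -0.0, 1.412]
contact_force: [0.1, 0.2, -4.3]
opening: 0.0119
grip_force: 50.0
```

```bash
python3 -c "
from look import *
look('w7',['strip','leaf','board'],[('leaf_edge',.037),('strip_corner_l',.055)])"
```

```text
18.2 [ 0.5242 -0.0046  0.0668] [-3.1406 -0.0002  1.4121]
strip 0.82 [240.1, 105.4, 510.0, 403.7] z [0.0634 0.0643 0.0648 0.0654 0.0894] [549.9   8.6] [128.4 122.9] 80.6
leaf 0.61 [540.5, 4.5, 639.4, 411.9] z [0.0396 0.043  0.0435 0.0439 0.0448] [636.5  -0.9] [ 68.2 187.4] 1.8
leaf 0.36 [168.4, 3.7, 639.1, 412.3] z [0.0292 0.0302 0.0308 0.0397 0.0445] [567.4  14.3] [203.8 231.7] 81.6
leaf_edge 0.72 [287.3, 557.2] [ 0.6367 -0.0247  0.037 ]
strip_corner_l 0.8 [105.7, 502.4] [0.6068 0.0629 0.055 ]
```

View pics/w7.png

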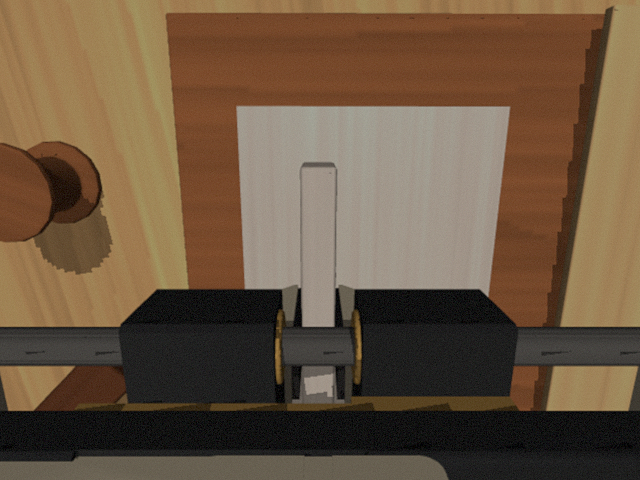

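The view shows the held strip's tuck edge at columns ~508→492 (rows 106–290), the leaf edge at ~605→545, and both nearly parallel. I'll fit the lines.

```bash
cat > fit.py <<'E'
from look import *
def fit(name,vs,ve,vl):
    W=np.load(name+'.npz')['W'];s=np.load(name+'_strip.npy');L=np.load(name+'_leaf.npy');o={}
    def line(P): 
        l=cv2.fitLine(P[:,:2].astype(np.float32),cv2.DIST_HUBER,0,1e-4,1e-4).ravel(); l=l*np.sign(l[1]) if 0 else l
        return l,(np.degrees(np.arctan2(l[1],l[0]))%180)-90
    P=np.array([W[v,np.where(s[v])[0].max()-1] for v in range(vs,ve,2) if s[v].any()]);P=P[np.abs(P[:,2]-np.median(P[:,2]))<.004]
    Q=np.array([W[v,np.where(L[v])[0].min()+1] for v in range(*vl,2) if L[v].any()]);Q=Q[Q[:,2]>.04]
    a,b=line(P),line(Q); print('strip edge',a,'z',np.median(P[:,2]),'leaf edge',b,len(P),len(Q))
    return a,b
E
python3 - <<'E'
from fit import *
a,b=fit('w7',115,280,(20,400))
W=np.load('w7.npz')['W'];s=np.load('w7_strip.npy').copy();s[:,:340]=0;s[285:]=0;s[:112]=0
w=W[s];w=w[np.abs(w[:,2]-.0647)<.004]; co=np.linalg.lstsq(np.c_[w[:,:2],np.ones(len(w))],w[:,2],rcond=None)[0]; print('plate slope',co)
ub=np.radians(b[1]);u=np.array([np.cos(ub),np.sin(ub)])
print('gap strip edge -> leaf edge along u', (b[0][2:]-a[0][2:])@u)
E
```

```text
strip edge (array([0.1609, 0.987 , 0.5993, 0.029 ], dtype=float32), np.float32(-9.261276)) z 0.06447417515969121 leaf edge (array([ 0.1622,  0.9868,  0.6392, -0.0088], dtype=float32), np.float32(-9.333084)) 82 74
plate slope [-0.0025 -0.001   0.0661]
gap strip edge -> leaf edge along u 0.045429885
```

>>> {"method": "step_arm", "body": {"steps": [{"x": 0, "y": 0, "z": 0.02, "rx": 0, "ry": 0, "rz": -0.001, "claw": -1}, {"x": 0, "y": 0, "z": 0.032, "rx": 0, "ry": 0, "rz": -0.001, "claw": -1}, {"x": 0, "y": 0, "z": 0.037, "rx": 0, "ry": 0, "rz": -0.001, "claw": -1}, {"x": 0, "y": 0, "z": 0.038, "rx": 0, "ry": 0, "rz": -0.001, "claw": -1}, {"x": 0, "y": 0, "z": 0.038, "rx": 0, "ry": 0, "rz": -0.001, "claw": -1}, {"x": 0, "y": 0, "z": 0.038, "rx": 0, "ry": 0, "rz": -0.001, "claw": -1}]}}

```text
time: 19.0
tool_pos: [0.5242, -0.0055, 0.0384]
tool_rot: [-3.141, -0.0, 1.411]
contact_force: [-0.1, 0.9, -3.0]
opening: 0.0116
grip_force: 50.0
```

>>> {"method": "step_arm", "body": {"steps": [{"x": 0, "y": 0, "z": 0.001, "rx": 0, "ry": 0, "rz": 0, "claw": -1}, {"x": 0, "y": 0, "z": 0.001, "rx": 0, "ry": 0, "rz": 0, "claw": -1}]}}

```text
time: 19.17
tool_pos: [0.5241, -0.0054, 0.0376]
tool_rot: [-3.142, -0.0, 1.411]
contact_force: [-0.1, -0.2, -4.7]
opening: 0.0116
grip_force: 50.0
```

>>> {"method": "step_arm", "body": {"steps": [{"x": 0, "y": 0, "z": 0.001, "rx": 0, "ry": 0, "rz": 0, "claw": -1}, {"x": 0, "y": 0, "z": 0.001, "rx": 0, "ry": 0, "rz": 0, "claw": -1}]}}

```text
time: 19.33
tool_pos: [0.524, -0.0054, 0.0366]
tool_rot: [-3.141, -0.0, 1.411]
contact_force: [-0.1, 0.4, -4.0]
opening: 0.0112
grip_force: 50.0
```

>>> {"method": "step_arm", "body": {"steps": [{"x": 0, "y": 0, "z": 0.001, "rx": 0, "ry": 0, "rz": 0, "claw": -1}, {"x": 0, "y": 0, "z": 0.001, "rx": 0, "ry": 0, "rz": 0, "claw": -1}]}}

```text
time: 19.5
tool_pos: [0.524, -0.0054, 0.0365]
tool_rot: [-3.141, -0.0, 1.411]
contact_force: [-2.9, 0.5, 4.1]
opening: 0.0116
grip_force: 50.0
```

>>> {"method": "step_arm", "body": {"steps": [{"x": 0, "y": 0, "z": 0.001, "rx": 0, "ry": 0, "rz": 0, "claw": -1}, {"x": 0, "y": 0, "z": 0.001, "rx": 0, "ry": 0, "rz": 0, "claw": -1}]}}

```text
time: 19.67
tool_pos: [0.524, -0.0054, 0.0365]
tool_rot: [3.141, -0.0, 1.411]
contact_force: [-5.3, -0.5, 11.8]
opening: 0.0115
grip_force: 50.0
```

Contact is at TCP z ≈ 0.0366. I'll raise about 1 mm above the deck and slide in.

>>> {"method": "step_arm", "body": {"steps": [{"x": 0, "y": 0, "z": -0.0032, "rx": 0, "ry": 0, "rz": 0, "claw": -1}, {"x": 0, "y": 0.01, "z": -0.0032, "rx": 0, "ry": 0, "rz": 0, "claw": -1}, {"x": 0, "y": 0.025, "z": -0.0032, "rx": 0, "ry": 0, "rz": 0, "claw": -1}, {"x": 0, "y": 0.04, "z": -0.0032, "rx": 0, "ry": 0, "rz": 0, "claw": -1}, {"x": 0, "y": 0.05, "z": -0.0032, "rx": 0, "ry": 0, "rz": 0, "claw": -1}, {"x": 0, "y": 0.05, "z": -0.0032, "rx": 0, "ry": 0, "rz": 0, "claw": -1}, {"x": 0, "y": 0.05, "z": -0.0032, "rx": 0, "ry": 0, "rz": 0, "claw": -1}]}}

```text
time: 20.25
tool_pos: [0.5608, -0.0114, 0.0368]
tool_rot: [-3.14, -0.0, 1.411]
contact_force: [0.0, -0.0, -4.1]
opening: 0.012
grip_force: 50.0
```

```bash
python3 - <<'E'
from fit import *
look('w8',['strip','leaf'],[])
try:
    a,b=fit('w8',115,280,(20,400)); ub=np.radians(b[1]);u=np.array([np.cos(ub),np.sin(ub)])
    print('gap',(b[0][2:]-a[0][2:])@u)
except Exception as e: print(e)
E
```

```text
20.25 [ 0.5608 -0.0114  0.0368] [-3.1399 -0.0001  1.4107]
strip 0.59 [237.3, 104.0, 509.1, 402.7] z [0.0334 0.0343 0.0348 0.0354 0.0594] [583.    1.3] [126.5 103.8] 80.8
leaf 0.6 [507.9, 0.1, 640.0, 411.7] z [0.0403 0.043  0.0435 0.0439 0.0448] [641.8   6. ] [ 85.9 164.4] 2.0
strip edge (array([0.162 , 0.9868, 0.636 , 0.0221], dtype=float32), np.float32(-9.323685)) z 0.034542636470051985 leaf edge (array([ 0.1386,  0.9903,  0.6413, -0.0023], dtype=float32), np.float32(-7.968651)) 83 57
gap 0.008651564
```

>>> {"method": "step_arm", "body": {"steps": [{"x": 0, "y": 0.006, "z": -0.0006, "rx": 0, "ry": 0, "rz": 0, "claw": -1}, {"x": 0, "y": 0.014, "z": -0.0006, "rx": 0, "ry": 0, "rz": 0, "claw": -1}, {"x": 0, "y": 0.022, "z": -0.0006, "rx": 0, "ry": 0, "rz": 0, "claw": -1}, {"x": 0, "y": 0.03, "z": -0.0006, "rx": 0, "ry": 0, "rz": 0, "claw": -1}, {"x": 0, "y": 0.038, "z": -0.0006, "rx": 0, "ry": 0, "rz": 0, "claw": -1}, {"x": 0, "y": 0.045, "z": -0.0006, "rx": 0, "ry": 0, "rz": 0, "claw": -1}, {"x": 0, "y": 0.045, "z": -0.0006, "rx": 0, "ry": 0, "rz": 0, "claw": -1}]}}

```text
time: 20.98
tool_pos: [0.5956, -0.0171, 0.0378]
tool_rot: [3.141, -0.0, 1.411]
contact_force: [0.4, -0.5, -3.1]
opening: 0.0116
grip_force: 50.0
```

>>> {"method": "step_arm", "body": {"steps": [{"x": 0, "y": 0.002, "z": 0, "rx": 0, "ry": 0, "rz": 0, "claw": -1}, {"x": 0, "y": 0.004, "z": 0, "rx": 0, "ry": 0, "rz": 0, "claw": -1}, {"x": 0, "y": 0.004, "z": 0, "rx": 0, "ry": 0, "rz": 0, "claw": -1}]}}

```text
time: 21.23
tool_pos: [0.5972, -0.0173, 0.0378]
tool_rot: [-3.141, -0.0, 1.411]
contact_force: [0.2, -0.1, -3.8]
opening: 0.0119
grip_force: 50.0
```

>>> {"method": "step_arm", "body": {"steps": [{"x": 0, "y": 0.001, "z": 0, "rx": 0, "ry": 0, "rz": 0, "claw": -1}, {"x": 0, "y": 0.002, "z": 0, "rx": 0, "ry": 0, "rz": 0, "claw": -1}, {"x": 0, "y": 0.002, "z": 0, "rx": 0, "ry": 0, "rz": 0, "claw": -1}]}}

```text
time: 21.48
tool_pos: [0.5983, -0.0174, 0.0378]
tool_rot: [-3.14, -0.0, 1.411]
contact_force: [-0.6, 0.4, -3.6]
opening: 0.0115
grip_force: 50.0
```

>>> {"method": "step_arm", "body": {"steps": [{"x": 0, "y": 0.001, "z": 0, "rx": 0, "ry": 0, "rz": 0, "claw": -1}, {"x": 0, "y": 0.002, "z": 0, "rx": 0, "ry": 0, "rz": 0, "claw": -1}, {"x": 0, "y": 0.002, "z": 0, "rx": 0, "ry": 0, "rz": 0, "claw": -1}]}}

```text
time: 21.73
tool_pos: [0.5983, -0.0174, 0.0375]
tool_rot: [-3.137, 0.0, 1.411]
contact_force: [-6.8, 0.6, -1.8]
opening: 0.0121
grip_force: 50.0
```

>>> {"method": "step_arm", "body": {"steps": [{"x": 0, "y": 0.001, "z": 0, "rx": 0, "ry": 0, "rz": 0, "claw": -1}, {"x": 0, "y": 0.001, "z": 0, "rx": 0, "ry": 0, "rz": 0, "claw": -1}]}}

```text
time: 21.9
tool_pos: [0.5983, -0.0174, 0.0375]
tool_rot: [-3.135, 0.0, 1.411]
contact_force: [-8.4, 0.6, 1.9]
opening: 0.0114
grip_force: 50.0
```

Batten contact is felt (−8 N, no motion). I'll relax that push and press down.

>>> {"method": "step_arm", "body": {"steps": [{"x": 0, "y": -0.0015, "z": 0.0, "rx": 0, "ry": 0, "rz": 0, "claw": -1}, {"x": 0, "y": -0.0015, "z": 0.0015, "rx": 0, "ry": 0, "rz": 0, "claw": -1}, {"x": 0, "y": -0.0015, "z": 0.0025, "rx": 0, "ry": 0, "rz": 0, "claw": -1}, {"x": 0, "y": -0.0015, "z": 0.0035, "rx": 0, "ry": 0, "rz": 0, "claw": -1}, {"x": 0, "y": -0.0015, "z": 0.0035, "rx": 0, "ry": 0, "rz": 0, "claw": -1}, {"x": 0, "y": -0.0015, "z": 0.0035, "rx": 0, "ry": 0, "rz": 0, "claw": -1}]}}

```text
time: 22.4
tool_pos: [0.5983, -0.0174, 0.0365]
tool_rot: [-3.138, 0.0, 1.411]
contact_force: [-11.0, 0.9, 11.1]
opening: 0.0115
grip_force: 50.0
```

```bash
python3 - <<'E'
from fit import *
s=robot.observe();print(s['contact_force'],s['torque'])
look('w9',['strip','leaf'],[])
W=np.load('w9.npz')['W'];s=np.load('w9_strip.npy').copy();s[286:]=0;w=W[s];w=w[np.abs(w[:,2]-.0345)<.005]
print('plate',np.linalg.lstsq(np.c_[w[:,:2]-w[:,:2].mean(0),np.ones(len(w))],w[:,2],rcond=None)[0])
L=np.load('w9_leaf.npy');w=W[L];w=w[np.abs(w[:,2]-.0435)<.004];print('leaf',np.linalg.lstsq(np.c_[w[:,:2]-w[:,:2].mean(0),np.ones(len(w))],w[:,2],rcond=None)[0])
im,d=read_camera('top');W=cloud('top',d);cv2.imwrite('pics/top9.png',im)
for a in nets.masks_of('top','scraper')[:2]: print(a['conf'],a['box'])
for n,z in (('scraper',.015),('slot_mouth',.015)):
    for a in nets.landmark_of('top',n)[:2]: print(n,a['conf'],onplane('top',a['pixel'],z))
E
```

```text
[-11.0273   0.9037  11.1397] [ 0.1381  1.5966 -0.0027]
22.4 [ 0.5983 -0.0174  0.0365] [-3.1382  0.0001  1.411 ]
strip 0.68 [241.1, 104.7, 431.1, 402.5] z [0.0332 0.0342 0.0347 0.0354 0.0592] [605.3  -2.4] [125.7  72.2] 80.8
leaf 0.61 [416.6, 0.0, 638.2, 412.5] z [0.042  0.0431 0.0435 0.0439 0.0449] [677.6   4.4] [ 89.1 171.1] 1.4
plate [ 0.0002 -0.0005  0.0345]
leaf [ 0.0027 -0.0007  0.0435]
0.63 [501.9, 230.4, 516.4, 272.7]
scraper 0.71 [ 0.5983 -0.3251  0.015 ]
scraper 0.59 [ 0.5958 -0.3229  0.015 ]
slot_mouth 0.76 [ 0.601  -0.3262  0.015 ]
```

>>> {"method": "step_arm", "body": {"steps": [{"x": 0, "y": -0.0008, "z": 0.0004, "rx": 0, "ry": 0, "rz": 0, "claw": -1}, {"x": 0, "y": -0.0008, "z": 0.0004, "rx": 0, "ry": 0, "rz": 0, "claw": -1}, {"x": 0, "y": -0.0008, "z": 0.0004, "rx": 0, "ry": 0, "rz": 0, "claw": -1}, {"x": 0, "y": -0.0008, "z": 0.0004, "rx": 0, "ry": 0, "rz": 0, "claw": -1}, {"x": 0, "y": -0.0008, "z": 0.0004, "rx": 0, "ry": 0, "rz": 0, "claw": -1}]}}

```text
time: 23.17
tool_pos: [0.5983, -0.0174, 0.0365]
tool_rot: [-3.14, 0.0, 1.411]
contact_force: [-9.9, 0.8, 10.9]
opening: 0.0114
grip_force: 50.0
```

```bash
python3 -c "
from cell import robot
print(robot.hand_in())"
```

```text
the job is handed in; nothing more can be done
None
```

I handed the job in at about 23 s, but the hand-in returned no verdict. The scraper is home in the slot and released; the strip's long edge is against the batten under the leaf, still gripped at 50 N and pressed flat with about 15 N (weight included), and the leaf is down.

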